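Open the lock slide and hold the offset lever level over its cradle

ROBOT

A 6-joint arm with a two-finger parallel gripper is mounted at the origin on a cart in front of the work surface, level with it; the furniture and walls round the work are solid. World frame = base frame: x ahead of the robot, y to its left, z up, the work surface at z = 0. Lengths are in mm, angles in rad, forces in N, time in s.
With the tool pointing down it reaches from about 325 to 850 mm from the base axis. Payload 4.4 kg.
Tool frame: the origin (TCP) lies midway between the tips of the shut fingers; the grasp point (between the pads) lies 19 mm behind it; z points along the fingers, y is the line along which they close (so a half turn about z gives the same grasp; the last joint's range is limited). The gripper opens to 94 mm and grips with 3 to 60 N. Pads are 16 mm wide; open, the fingers measure 119 mm over their backs; the gripper's body (75 mm by 177 mm) begins 78 mm behind the grasp point.
Start: joints at [-1.288, 0.207, 1.542, -0, 1.393, -0.15], TCP at [241.152, -521.989, 205.447] pointing down, gripper open.
Joint ranges: [-2.73, 2.73], [-0.86, 2.22], [0.23, 2.46], [-1.11, 4.25], [0.08, 2.63], [-2.82, 2.82]. Speed limits (rad/s): [2.79, 2.79, 3.14, 3.14, 3.14, 3.14].

INTERFACE

Orientations are given as a rotation vector (axis times angle).
In Python, from plant import r, fingers, planner, read_camera, order, sensors gives the robot as it stands. Calls block until the motion is done:
- r.reach(position, orientation): joint-space move of the TCP to a pose.
- r.movel(position, rot=None, rate=150, until_force=None): straight line of the TCP; rot=None keeps the orientation; rate is the mean speed in mm/s. With until_force (N) it stops when the force on the tool has changed by that much, and returns True; else False.
- r.set_joints(angles): joint-space move.
- fingers.ungrasp() and fingers.clamp(): open the fingers fully, or close them until they stop; the grip force is fixed at half the most.
- r.sleep(seconds).
- planner.solve_ik(position, orientation): joint angles nearest the present ones, or None.
- read_camera(name): name is "scene" or "top"; returns a dict with "frame" (480x640x3 uint8, red, green, blue), "fx", "fy", "cx", "cy" (pixels), "rvec" (rotation vector, rad) and "tvec" (3), from world to camera coordinates, as OpenCV has them. Camera axes: x right, y down, z forward; pixel columns grow to the right and rows downward; lengths in mm; the calibration is good to about 2 mm. A picture is of the moment at which its call begins. There is no depth.
A pose or a line that the arm cannot do raises r.PlanningError and nothing moves.
- order.sign_off(): hands the job in; it is judged then, once.
Readings, each from a call of its own:
- sensors.get_time_s(): time.
- sensors.get_qpos(): joint angles.
- sensors.get_dq(): joint speeds.
- sensors.get_joint_torque(): joint torques, N m.
- sensors.get_eef_pos(): TCP position.
- sensors.get_tcp_rot(): TCP orientation.
- sensors.get_force(): force on the tool from outside, world axes, zero at the start.
- sensors.get_torque(): the same for the moment, N m.
- sensors.get_opening(): opening from 0.0 (shut) to 1.0 (fully open).
- sensors.get_grasp_force(): force on a finger pad.
Only numpy, scipy, OpenCV 4.12 (cv2) and the standard library are available. Lean on these libraries where they do the work, as an engineer would, in place of code of your own. Each camera call takes 0.05 s, during which the arm holds its last target. There are 200 camera calls.

TASK

Get the offset lever ready to be lowered into its cradle: first push the cradle's lock slide by its knob all the way to its open stop. Then pick the lever up by its balance point and hold it still and level about 5 cm above the tops of the cradle's posts, directly over the place where it will sit and lined up with it, heavy block over the wide pocket and eye end towards the slotted post. Finish while still holding it there, not touching the cradle, and leave the tin, the vial and the dish where they stand.

Things in the scene. Friction and masses are not known exactly. Their poses are not given: they have to be found in the camera images.
- lever: Loose flat-sided aluminium bar along its own y, 14 mm wide, with a steel block (26x34x32 mm) at the +y end and an upright eye boss (26 mm diameter) at the -y end; 214 mm long, 0.30-0.48 kg. Underside of block and boss z = 0, bar from z = 8 to 24 mm. Origin: under the balance point. From it the bar is bare over y = -129 to +25 mm, the block spans y = +25 to +59 mm. z is up.
- lever_balance (a point): The balance point of the lever, on the bar's centre line, 16 mm above the lever's underside
- lever_eye (a point): Centre of the eye boss at the thin end of the lever, 142 mm from the balance point, 16 mm above the lever's underside
- cradle: Fixed cradle on a dark base plate; place and yaw vary. Slotted post at y = -91 mm (slot 20 mm wide in x, floor z = 38, top z = 60 mm), wide pocket for the heavy block at y = +42 mm (32 mm wide in x, floor z = 30, top z = 52 mm). Origin at desk level, below the balance point of a seated lever; a seated lever has the cradle's axes: y along the bar towards the pocket, x across it.
- cradle_top (a point): Point above the cradle's origin at the height of the top of the slotted post, 60 mm above the desk: where the lever's balance point belongs in plan
- saddle (a point): Middle of the slot of the slotted post, at the post's top (z = 60 mm), 91 mm from the origin towards -y
- pocket (a point): Middle of the wide pocket at the top of its cheeks (z = 52 mm), 42 mm from the origin towards +y
- gate (a joint): Lock slide: flat steel tongue 54x22x4 mm on the slotted post, covering its slot. 0 = shut, 0.045 m = at its open stop; it moves along the cradle's +x (away from the robot) with about 1.5 N of friction and stays where it is left. It starts between 0 and 0.018.
- gate_knob (a point): Middle of the slide's upright round black knob, 79 mm above the desk; the knob is 16 mm in diameter, its wide part 70 to 88 mm above the desk; the slide's flat top is at 64 mm. With the slide shut it stands 20 mm from the slot's middle towards the cradle's +x.
- tin: Small round grey lidded tin, 56 mm in diameter, 20 mm high; bystander, origin under its centre
- vial: Small capped vial, 23 mm in diameter, 53 mm high, standing; bystander, origin under its centre
- dish: Small clear round dish, 54 mm in diameter, 14 mm high; bystander, origin under its centre

How it is judged:
By the outcome, as a careful person would: the job done as asked, in the order asked, and still so for the second after the job is handed in, while the arm keeps its last pose, push and grip.
It also fails if it takes over 51 s, if anything falls off the work surface, if the arm or the gripper's body presses on something with over 40 N, if the wrist force passes 120 N, or if a joint passes its speed limit or range.

## Working session

There is one attempt and no reset: what is moved stays moved. The work goes in short steps, each a Python script; the robot and the scene stay as the last script left them, time stands still between calls to the robot, and variables do not carry over. Pictures are saved under pics/ and viewed, at most 10 in all, crops included, and the job is handed in when it is done.

```bash
ls; mkdir -p pics; cat > h.py <<'E'
import numpy as np, cv2
from plant import r, fingers, planner, read_camera, order, sensors
def ray(c,u,v):
    R=cv2.Rodrigues(np.array(c["rvec"],float))[0]; t=np.array(c["tvec"],float).ravel()
    d=R.T@np.array([(u-c["cx"])/c["fx"],(v-c["cy"])/c["fy"],1]); return -R.T@t,d
def onz(c,u,v,z):
    o,d=ray(c,u,v); return o+d*(z-o[2])/d[2]
def tri(c1,p1,c2,p2):
    A=[];b=[]
    for c,p in((c1,p1),(c2,p2)):
        o,d=ray(c,*p); d/=np.linalg.norm(d); P=np.eye(3)-np.outer(d,d); A.append(P);b.append(P@o)
    return np.linalg.solve(sum(A),sum(b))
def proj(c,p):
    q,_=cv2.projectPoints(np.array([p],float),np.array(c["rvec"],float),np.array(c["tvec"],float),np.array([[c["fx"],0,c["cx"]],[0,c["fy"],c["cy"]],[0,0,1.]]),None); return q.ravel()
def save(c,n): cv2.imwrite("pics/"+n,c["frame"][:,:,::-1])
E
python3 - <<'E'
from h import *
import pickle
d={}
for n in("scene","top"):
    c=read_camera(n); d[n]=c; save(c,n+"0.png"); print(n,c["fx"],ray(c,c["cx"],c["cy"]))
pickle.dump(d,open("c0.pkl","wb")); print(sensors.get_time_s(),sensors.get_tcp_rot())
E
```

```text
pics
scene 460.90396458606364 (array([161.85349235, 821.73844717, 873.23293438]), array([ 0.32917894, -0.65058655, -0.68438174]))
top 595.825046780819 (array([ 492.3288791 ,   63.35924404, 1435.2893819 ]), array([ 0.04876712,  0.00591125, -0.99879268]))
0.1 [-3.06640276e+00 -6.74089311e-01  2.77635998e-04]
```

View pics/scene0.png

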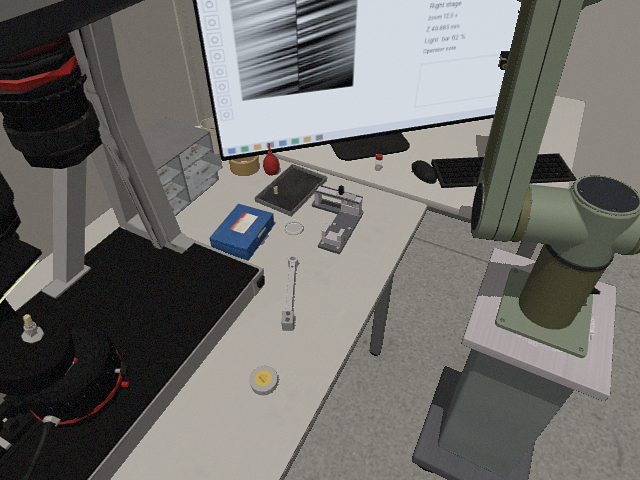

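View pics/top0.png

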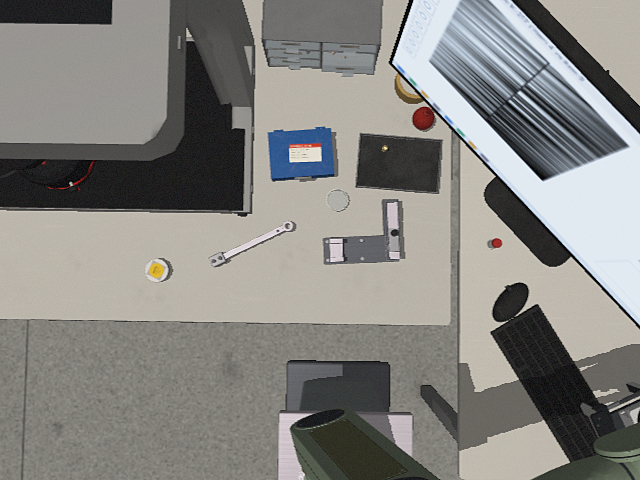

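The top view shows the lever's block at about (216,260), its eye at (290,227), the cradle pocket at (334,250), and the slotted post with the knob at (394,232). In the scene view the lever runs from (288,318) to (293,262), the cradle is near (340,215) and the knob is at (341,190). I'll zoom in next.

```bash
python3 - <<'E'
import cv2
a=cv2.imread("pics/top0.png")[190:290,200:420]; b=cv2.imread("pics/scene0.png")[170:340,265:385]
cv2.imwrite("pics/ta.png",cv2.resize(a[:, :],None,fx=3.6,fy=3.6,interpolation=cv2.INTER_CUBIC))
cv2.imwrite("pics/sa.png",cv2.resize(b,None,fx=3.5,fy=3.5,interpolation=cv2.INTER_CUBIC))
E
```

```text
(no output)
```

View pics/ta.png

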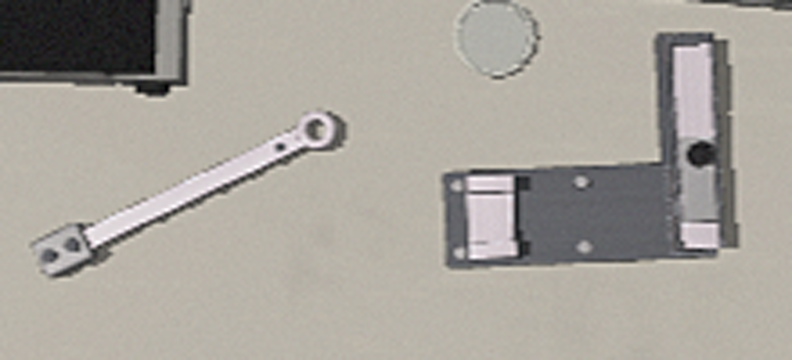

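View pics/sa.png

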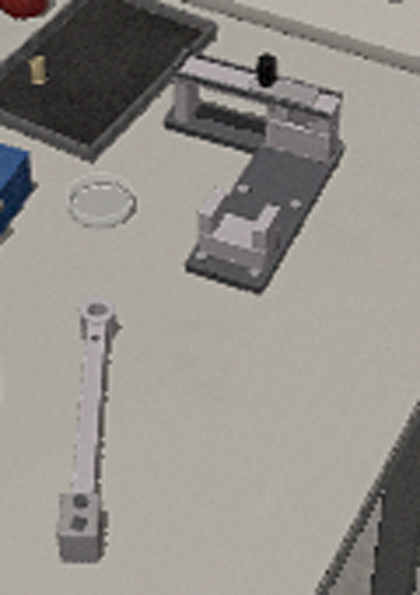

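Zooming in, the tongue and knob sit at about (394.5,232.5) in the top view. The pocket cheeks are around (336.5,250) and the lever's block at about (217,259.5). The dish is well away, at (338,200). Next I'll measure with masks.

```bash
cat > meas.py <<'E'
from h import *
def comps(m,off,minA=15):
    n,l,s,c=cv2.connectedComponentsWithStats(m.astype(np.uint8))
    for i in range(1,n):
        if s[i,4]>=minA:
            cn=cv2.findContours((l==i).astype(np.uint8),cv2.RETR_EXTERNAL,cv2.CHAIN_APPROX_NONE)[0][0]
            (x,y),(w,h),a=cv2.minAreaRect(cn)
            print(s[i,4],"cen",np.round(c[i]+off,2),"bbox",s[i,:4]+[*off,0,0],"rect",np.round([x+off[0],y+off[1],w,h,a],2))
def masks(c,x0,x1,y0,y1):
    f=c["frame"][y0:y1,x0:x1].astype(int); r_,g,b=f[...,0],f[...,1],f[...,2]
    off=np.array([x0,y0])
    for n,m in(("light",(b>195)),("neutral-lever/cradle",(r_-b<8)),("dark",(f.max(2)<110)),("black",f.max(2)<45)):
        print(n);comps(m,off)
E
python3 - <<'E'
from meas import *
import pickle
d=pickle.load(open("c0.pkl","rb"))
print("TOP lever");masks(d["top"],203,300,218,272)
print("TOP cradle");masks(d["top"],320,406,195,268)
print("SCENE lever");masks(d["scene"],275,305,252,334)
print("SCENE cradle");masks(d["scene"],310,366,182,254)
f=d["top"]["frame"]
print(f[245,222:225],f[258,214:220],f[240,295:298])
E
```

```text
TOP lever
light
363 cen [256.48 240.24] bbox [224 221  68  37] rect [258.   240.     8.94  74.24  63.43]
neutral-lever/cradle
729 cen [249.39 244.45] bbox [209 221  87  46] rect [252.9  243.22  12.93  92.56  64.84]
dark
180 cen [254.74 245.81] bbox [215 221  81  46] rect [254.92 244.84   9.38  90.35  62.76]
black
TOP cradle
light
195 cen [392.38 214.68] bbox [388 202  10  27] rect [392.21 215.16  26.02   8.49  87.14]
48 cen [335.5 240.5] bbox [330 239  12   4] rect [335.5 240.5   3.   11.   90. ]
193 cen [335.98 252.04] bbox [330 244  13  18] rect [336.02 252.21  17.24  11.26  85.91]
58 cen [393.86 254.88] bbox [389 252  10   7] rect [393.5 255.    6.    9.   90. ]
neutral-lever/cradle
202 cen [337.59 201.58] bbox [327 195  22  17] rect [337.5 203.   16.   21.   90. ]
2750 cen [369.59 241.33] bbox [323 199  82  66] rect [362.72 231.26  62.62  80.6   87.4 ]
dark
1830 cen [370.03 242.48] bbox [323 199  82  66] rect [362.81 231.26  62.62  80.42  87.4 ]
black
21 cen [393.9 232.1] bbox [391 230   7   6] rect [394.25 232.25   4.95   5.66  45.  ]
17 cen [343. 247.] bbox [343 239   1  17] re
[... 312 characters left out ...]
4.47  11.54  16.76  53.97]
15 cen [287.13 319.13] bbox [285 317   5   5] rect [287.1  319.2    3.48   3.48  18.43]
black
SCENE cradle
light
neutral-lever/cradle
2082 cen [336.83 215.13] bbox [310 182  54  72] rect [336.5 217.5  71.   53.   90. ]
dark
1390 cen [336.12 215.31] bbox [310 182  53  72] rect [336.  217.5  71.   52.   90. ]
black
37 cen [340.57 189.86] bbox [338 186   6   9] rect [340.38 189.92   8.24   4.71  78.69]
19 cen [333.21 204.84] bbox [329 203   9   5] rect [333.17 204.63   8.43   3.14  11.31]
[[184 178 168]
 [188 180 170]
 [188 185 174]] [[191 187 186]
 [192 188 189]
 [198 191 193]
 [157 153 152]
 [104 102 106]
 [ 97  98 102]] [[184 181 170]
 [185 181 170]
 [187 181 171]]
```

```bash
cat > fit.py <<'E'
from h import *
import pickle
d=pickle.load(open("c0.pkl","rb")); T=d["top"];S=d["scene"]
f=T["frame"].astype(int)
def ang(p,q): v=(q-p)[:2]; return np.arctan2(v[1],v[0])
# cradle
kn=tri(T,(394,232.2),S,(340.4,189.8)); print("knob tri",kn, "onz84",onz(T,394.0,232.2,88))
dk=f.max(2)<110
cols=np.arange(326,382); rows=[np.where(dk[245:268,c])[0].max()+245 for c in cols]
k=np.polyfit(cols,rows,1); a=onz(T,326,np.polyval(k,326),6);b=onz(T,382,np.polyval(k,382),6)
yaw1=ang(b,a)-np.pi/2
rows=np.arange(204,226);L=f[...,2]>195
mid=[np.where(L[r_,385:402])[0].mean()+385 for r_ in rows]; k2=np.polyfit(rows,mid,1)
a=onz(T,np.polyval(k2,204),204,60);b=onz(T,np.polyval(k2,226),226,60); yaw2=ang(b,a)
pc=onz(T,336,250.3,52); post=onz(T,393.7,255,60); rail=onz(T,392.21,215.16,60)
print("yaw edge,rail,railpost",yaw1,yaw2,ang(post,rail)); print("pocket",pc,"post",post,"rail",rail)
p=onz(T,336,250.3,0)
# lever
ys,xs=np.where(L[215:265,200:300]); P=np.c_[xs+200,ys+215].astype(float)
P=P[(P[:,0]>228)&(P[:,0]<280)]
W=np.array([onz(T,u,v,24)[:2] for u,v in P]); vx,vy,x0,y0=cv2.fitLine(W.astype(np.float32),cv2.DIST_L2,0,.01,.01).ravel()
print("bar dir",vx,vy,"pt",x0,y0); u=np.array([vx,vy]); u*=np.sign(u[1])
eye=onz(T,287.6,225.6,32)[:2]; n=np.array([-u[1],u[0]])
print("eye",eye,"off line",(eye-[x0,y0])@n, "scene eye z32", onz(S,265+97/3.5-.5,170+312/3.5-.5,32))
for e in (eye,): print("balance",e+142*u,"yaw",np.arctan2(u[1],u[0])-np.pi/2)
bal=eye+142*u
for nm,s,z,w in(("inner",25,24,0),("outer",59,32,0)): 
    q=[*(bal+s*u),z]; print(nm,proj(T,q),proj(S,q))
E
python3 fit.py
```

```text
knob tri [ 577.41714111 -102.24327064   75.43081913] onz84 [ 576.9619187  -100.56682281   88.        ]
yaw edge,rail,railpost 0.049956538239767756 0.06472203293623538 0.045866804264729215
pocket [535.18439091  29.27084334  52.        ] post [ 526.02900258 -103.72861283   60.        ] rail [618.16344249 -99.49973458  60.        ]
bar dir 0.4493342 -0.8933637 pt 553.48584 224.88503
eye [592.47995318 143.81062775] off line 1.5935738545976803 scene eye z32 [587.25055323 152.45383384  32.        ]
balance [528.67449512 270.6682785 ] yaw 0.46602
inner [224.32438676 256.52685482] [288.1350416  311.75635237]
outer [210.74848328 262.75588725] [286.9951315  322.15664419]
```

Cradle yaw is about 0.049 and the slot middle is about (541.7, -103.3). The knob is at about (577, -102), so the slide is roughly 15 mm open. I'll push it now with shut fingers and refine the lever pose in the same script.

```bash
cat >> h.py <<'E'
def down(phi): # tool down, closing line at angle phi
    a=(phi+np.pi/2)/2; a=(a+np.pi/2)%np.pi-np.pi/2
    return np.pi*np.array([np.cos(a),np.sin(a),0])
CY=0.049; CX=np.array([np.cos(CY),np.sin(CY),0]); CV=np.array([-np.sin(CY),np.cos(CY),0])
POCK=np.array([535.2,29.3,0]); ORG=POCK-42*CV
E
python3 - <<'E'
from h import *
import pickle
d=pickle.load(open("c0.pkl","rb")); T=d["top"];S=d["scene"]
print("org",ORG,"saddle",ORG-91*CV)
e=tri(T,(287.6,225.6),S,(265+97/3.5-.5,170+312/3.5-.5)); b=tri(T,(217.3,258.5),S,(287.6,314.5))
print("tri eye",e,"block",b)
for ze in(24,32):
    e=onz(T,287.6,225.6,ze)[:2];b=onz(T,217.3,258.5,32)[:2];v=b-e;L=np.linalg.norm(v);print(ze,L,"yaw",np.arctan2(-v[0],v[1]),"bal",e+v/L*(142+(L-184)/2))
k=np.array([577.2,-101.9,0])
for off in(0,np.pi):
  for p,ph in((k-40*CX+[0,0,76],CY),([529,270,5],.47),(ORG+[0,0,110],CY)):
    print(off,planner.solve_ik(np.array(p),down(ph+off)), down(ph+off))
E
```

```text
org [537.25717656 -12.64958909   0.        ] saddle [ 541.71439243 -103.54036544    0.        ]
tri eye [592.90036396 144.2442905   21.50531904] block [511.32745275 307.14171986  34.69833568]
24 182.65698485871886 yaw 0.4572605924900857 bal [530.65553427 271.07842288]
32 182.81783815197255 yaw 0.4533507793406837 bal [530.54563434 270.93506499]
0 [-3.49151158e-01  2.90857873e-01  1.72679570e+00 -4.44089210e-16
  1.12393908e+00 -3.98151158e-01] [2.16635492 2.27519466 0.        ]
0 [ 0.32627873  0.47841927  1.63819692  0.          1.02497646 -0.14372127] [1.64313662 2.67763075 0.        ]
0 [-1.84636418e-01  2.26887970e-01  1.72741919e+00 -4.44089210e-16
  1.18728549e+00 -2.33636418e-01] [2.16635492 2.27519466 0.        ]
3.141592653589793 [-3.49151158e-01  2.90857873e-01  1.72679570e+00 -4.44089210e-16
  1.12393908e+00  2.74344150e+00] [ 2.27519466 -2.16635492  0.        ]
3.141592653589793 None [ 2.67763075 -1.64313662  0.        ]
3.141592653589793 None [ 2.27519466 -2.16635492  0.        ]
```

```bash
python3 - <<'E'
from h import *
rot=down(CY); SAD=ORG-91*CV
fingers.clamp()
s=SAD-8*CX
r.movel([s[0],s[1],205],rot,rate=250)
r.movel([s[0],s[1],76],rate=120)
e=SAD+60*CX
hit=r.movel([e[0],e[1],76],rate=35,until_force=10)
p=sensors.get_eef_pos(); print(hit,p,(np.array(p)-SAD)@CX,sensors.get_force(),sensors.get_time_s())
if hit: 
    q=np.array(p)-25*CX; r.movel(q,rate=100); r.movel([q[0],q[1],205],rate=200)
c=read_camera("top");save(c,"t1.png");s_=read_camera("scene");save(s_,"s1.png")
k=tri(c,(0,0),s_,(0,0)) if 0 else None
a=cv2.imread("pics/s1.png")[165:265,295:395]; b=cv2.imread("pics/t1.png")[185:285,310:410]
cv2.imwrite("pics/x1.png",np.hstack([cv2.resize(a,(400,400),interpolation=cv2.INTER_CUBIC),cv2.resize(b,(400,400),interpolation=cv2.INTER_CUBIC)]))
f=s_["frame"][170:215,320:350]; print(sensors.get_time_s())
E
```

```text
True [ 589.64189894 -100.78814746   75.03089328] 48.004785772224885 [-0.35702259 -0.29238387  0.22003565] 6.425
7.7167
```

View pics/x1.png

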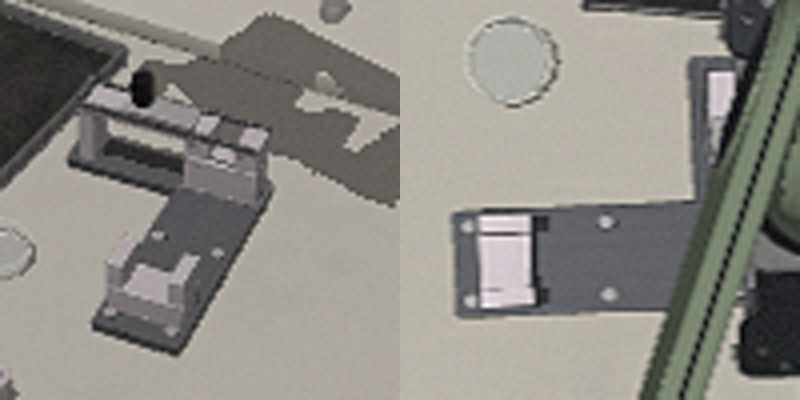

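The slot is now clear in the scene view, and the knob has moved from (340.4,189.8) to about (330.3,186.6). I'll measure how far it went, then set up above the lever.

```bash
python3 - <<'E'
from h import *
import pickle
d=pickle.load(open("c0.pkl","rb"))
SAD=ORG-91*CV
p=np.array([530.6,271]); rot=down(.458)
r.movel([p[0],p[1],150],rot,rate=250)
fingers.ungrasp()
s=read_camera("scene");t=read_camera("top");save(t,"t2.png");save(s,"s2.png")
def blk(c,x0,x1,y0,y1):
    m=(c["frame"][y0:y1,x0:x1].max(2)<45).astype(np.uint8);n,l,st,ce=cv2.connectedComponentsWithStats(m);print([(tuple(np.round(ce[i]+[x0,y0],2)),st[i,4]) for i in range(1,n) if st[i,4]>10])
blk(s,320,350,178,200);blk(t,383,405,205,240)
for c,nm,q in((d["scene"],"s0",(340.5,189.8)),):
    w=onz(c,*q,77);print(nm,(w-SAD)@CX,(w-SAD)@CV)
w=onz(s,330.3,186.6,77);print("now",(w-SAD)@CX,(w-SAD)@CV, sensors.get_time_s(),sensors.get_opening())
E
```

```text
[((np.float64(329.89), np.float64(186.92)), np.int32(37))]
[((np.float64(393.27), np.float64(218.14)), np.int32(22))]
s0 34.40148593695267 1.15915508671045
now 65.97713374285141 -0.25605724820354037 10.9333 0.996804031077752
```

The knob is now at 66 mm against an expected 65, so the slide is at its open stop. Next is the pick.

```bash
python3 - <<'E'
from h import *
p=[530.6,271]
h=r.movel([*p,2.5],rate=80,until_force=15); print("touch",h,sensors.get_eef_pos())
fingers.clamp(); r.sleep(.3)
print(sensors.get_opening()*94,sensors.get_grasp_force(),sensors.get_force(),sensors.get_torque())
r.movel([*p,60],rate=60); r.sleep(.3)
print(sensors.get_force(),sensors.get_torque(),sensors.get_opening()*94)
s=read_camera("scene");t=read_camera("top");save(t,"t3.png");save(s,"s3.png")
a=s["frame"][225:345,245:345,::-1];b=t["frame"][200:300,190:320,::-1]
cv2.imwrite("pics/x3.png",np.hstack([cv2.resize(a,(350,420),interpolation=cv2.INTER_CUBIC),cv2.resize(b,(446,420),interpolation=cv2.INTER_CUBIC)]))
print(sensors.get_time_s())
E
```

```text
touch False [531.046071   271.14019099   3.04863607]
13.813258334939606 29.998571276664734 [ 1.37682684  0.59347275 -0.99268559] [ 0.04184623 -0.29877267 -0.01690566]
[-0.94668759 -0.10957448 -4.52770843] [ 0.00456553 -0.10349187  0.02898186] 13.367006048098144
15.9333
```

View pics/x3.png

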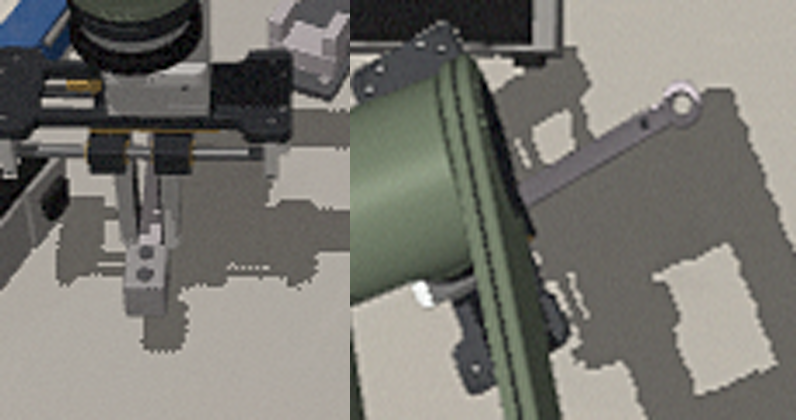

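The lever is held. In the scene view the block is at about (286,305), and in the top view the eye is at about (287,224). I'll carry it over the cradle.

```bash
python3 - <<'E'
from h import *
r.movel([530.6,271,115],rate=100)
r.movel([ORG[0],ORG[1],115],down(CY),rate=110)
r.movel([ORG[0],ORG[1],110],rate=40); r.sleep(.5)
s=read_camera("scene");t=read_camera("top");save(t,"t4.png");save(s,"s4.png")
import pickle;pickle.dump((s,t),open("c4.pkl","wb"))
b=t["frame"][190:290,310:410,::-1];a=s["frame"][160:260,285:385,::-1]
cv2.imwrite("pics/x4.png",np.hstack([cv2.resize(x,(400,400),interpolation=cv2.INTER_CUBIC) for x in(a,b)]))
print(sensors.get_eef_pos(),sensors.get_tcp_rot(),down(CY),sensors.get_opening()*94,sensors.get_time_s())
for y,n in((-142,"eye"),(-129,"boss in"),(25,"in"),(59,"out")):
    for z in(139-8,139): q=ORG+y*CV+[0,0,z-0];print(n,z,proj(t,q),proj(s,q))
E
```

```text
[537.2871475  -12.68959875 110.04865794] [2.16639182e+00 2.27507473e+00 6.22436167e-05] [2.16635492 2.27519466 0.        ] 13.870932989778323 20.2417
eye 131 [420.92578578 246.29235997] [359.93306531 166.86774213]
eye 139 [421.54154948 246.15506658] [360.10444292 164.46847064]
boss in 131 [414.98578956 246.49705684] [358.22991617 169.3972084 ]
boss in 139 [415.56490953 246.36103031] [358.3950449 166.9924208]
in 131 [344.65134781 248.92083617] [336.11610489 202.23998093]
in 139 [344.79677218 248.7998036 ] [336.19085516 199.77721843]
out 131 [329.13083094 249.4556852 ] [330.69534888 210.29072598]
out 139 [329.18060162 249.33795962] [330.74532408 207.81762145]
```

View pics/x4.png

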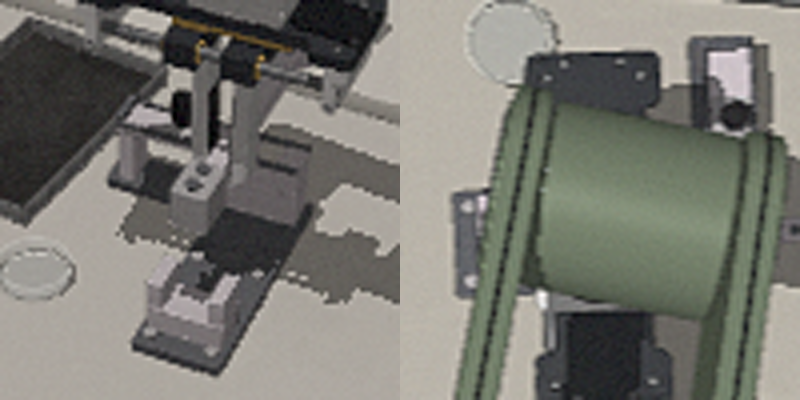

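The block sits over the pocket, but it looks about 1.5 px off from where I predicted it. I'll check with an enlarged overlay of the predictions.

```bash
python3 - <<'E'
from h import *
import pickle
s,t=pickle.load(open("c4.pkl","rb"));d=pickle.load(open("c0.pkl","rb"))
def panel(c,x0,y0,pts,n=36,k=11):
    im=cv2.resize(c["frame"][y0:y0+n,x0:x0+n,::-1],(n*k,n*k),interpolation=cv2.INTER_CUBIC)
    for p in pts:
        u,v=proj(c,p); cv2.circle(im,(int((u-x0+.5)*k),int((v-y0+.5)*k)),2,(0,0,255),-1)
    return cv2.resize(im,(396,290)) if 0 else im
L=lambda x,y,z:ORG+x*CX+y*CV+[0,0,z]
blk=[L(x,y,139) for x in(-13,13) for y in(25,59)]+[L(x,59,107) for x in(-13,13)]
eye=[L(13*np.cos(a),-142+13*np.sin(a),131) for a in np.arange(0,6.28,.5)]
poc=[L(x,42+e,52) for x in(-16,16) for e in(-15,15)]+[L(x,42+e,30) for x in(-16,16) for e in(15,)]
sad=[L(x,-91,60) for x in(-10,10)]
P=[panel(s,316,188,blk,24,12),panel(t,406,232,eye,24,12),panel(d["scene"],317,218,poc,24,12),panel(d["top"],324,238,poc,24,12)]
cv2.imwrite("pics/ov.png",np.vstack([np.hstack(P[:2]),np.hstack(P[2:])]))
E
```

```text
(no output)
```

View pics/ov.png

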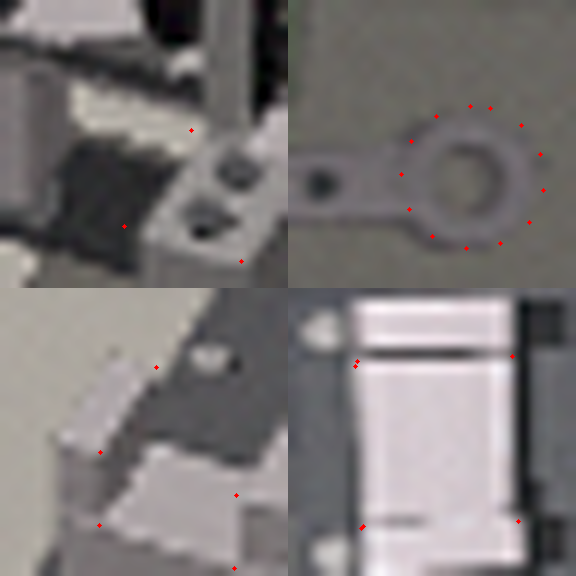

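In the overlay the cradle predictions fit both views. The held lever reads about 1 to 4 mm towards -x and about 1 mm towards +y of target. I'll shift by +2.5 mm and -1 mm, then check again.

```bash
python3 - <<'E'
from h import *
p=ORG+2.5*CX-1*CV
r.movel([p[0],p[1],110],rate=20); r.sleep(.5)
s=read_camera("scene");t=read_camera("top")
t3=cv2.imread("pics/t3.png")[:,:,::-1];s3=cv2.imread("pics/s3.png")[:,:,::-1]
def panel(c,fr,x0,y0,loops,n=24,k=12):
    im=cv2.resize(fr[y0:y0+n,x0:x0+n,::-1],(n*k,n*k),interpolation=cv2.INTER_CUBIC)
    for p in loops:
        u,v=proj(c,p); cv2.circle(im,(int((u-x0+.5)*k),int((v-y0+.5)*k)),2,(0,0,255),-1)
    return im
def lev(o,yaw,zb):
    X=np.array([np.cos(yaw),np.sin(yaw),0]);Y=np.array([-X[1],X[0],0])
    f=lambda x,y,z:np.array([o[0],o[1],zb])+x*X+y*Y+[0,0,z]
    return [f(x,y,32) for x in(-13,13) for y in(25,59)]+[f(x,59,0) for x in(-13,13)],[f(13*np.cos(a),-142+13*np.sin(a),24) for a in np.arange(0,6.28,.5)]+[f(x,y,24) for x in(-7,7) for y in(-127,-120,-110)]
b,e=lev(ORG,CY,107);b3,e3=lev([530.6,271],.458,57)
P=[panel(s,s["frame"],322,188,b),panel(t,t["frame"],402,234,e),panel(s,s3,274,290,b3),panel(t,t3,272,214,e3)]
cv2.imwrite("pics/ov2.png",np.vstack([np.hstack(P[:2]),np.hstack(P[2:])]));save(s,"s5.png");save(t,"t5.png")
print(sensors.get_eef_pos(),sensors.get_time_s())
E
```

```text
[539.76282245 -13.52030443 109.99748615] 21.125
```

View pics/ov2.png

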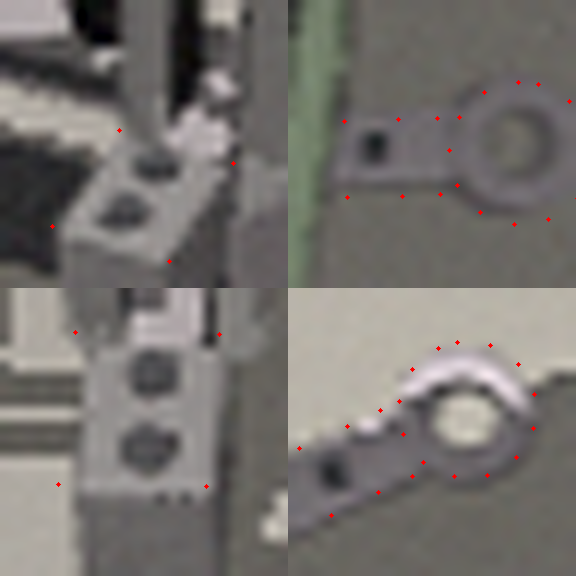

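After the shift, the scene view shows the block centred on target. The top view shows the eye about 1.4 mm past it in +x. I'll back off 0.7 mm to split the difference and hand in.

```bash
python3 - <<'E'
from h import *
p=ORG+1.8*CX-1*CV
r.movel([p[0],p[1],110],rate=10); r.sleep(1)
print(sensors.get_eef_pos(),sensors.get_opening()*94,sensors.get_grasp_force(),sensors.get_time_s())
print(order.sign_off())
E
```

```text
[539.11887537 -13.57686893 110.01186667] 13.575567332438109 29.9979767203331 22.375
the job is handed in; nothing more can be done
None
```

I handed the job in at 22.4 s: the lock slide is at its open stop, and the lever is held still, gripped at its balance point, over the cradle and lined up with it. Its underside is about 47 mm above the slotted post's top, and sideways placement is good to about 1–2 mm, where the two camera views differ.

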